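Nest the hexagonal spice jars in the sloped rack

ROBOT

A 7-joint arm with a two-finger parallel gripper is mounted at the origin on a cart in front of the work surface, level with it; the furniture and walls round the work are solid. World frame = base frame: x ahead of the robot, y to its left, z up, the work surface at z = 0. Lengths are in m, angles in rad, forces in N, time in s.
With the tool pointing down it reaches from about 0.4 to 0.85 m from the base axis. Payload 10.4 kg.
Tool frame: the origin (TCP) lies midway between the tips of the shut fingers; the grasp point (between the pads) lies 19 mm behind it; z points along the fingers, x is the direction in which the jaws open and shut, and the axes are right-handed (so a half turn about z gives the same grasp; the last joint's range is limited). The gripper opens to 85 mm and grips with 20 to 120 N. Pads are 22 mm wide; open, the fingers measure 114 mm over their backs; the gripper's body (76 mm by 85 mm) begins 54 mm behind the grasp point. The pads swing forward as they close: fully open they stand 13 mm farther back than shut.
Start: joints at [1.095, 0.332, -0.065, 1.46, 0.022, 1.35, -0.088], TCP at [0.273, -0.562, 0.231] pointing down, gripper open.
Joint ranges: [-2.6, 2.6], [-0.5, 2.12], [-1.47, 1.34], [0.16, 2.42], [-1.27, 4.41], [0.06, 2.06], [-2.6, 2.6]. Speed limits (rad/s): [2.22, 2.22, 2.79, 2.79, 3.14, 3.14, 3.14].

INTERFACE

Orientations are given as a unit quaternion [x, y, z, w].
In Python, from workcell import monitor, eyes, ticket, models gives the robot as it stands.
- The arm moves only by the tool servo_tool, never from a script. Its argument "motion" is a list of rows, each a list of 7 numbers: the opening, from 0 (shut) to 1 (fully open), then the shift along the tool's x, y, z in m, then the turn, a rotation vector about the tool's x, y, z in degrees. In form: [[fingers, tx, ty, tz, rx, ry, rz], ...]. A call has 1 to 20 rows; each row is the pose to reach, as a shift and turn from the pose commanded when the call began, along the tool's axes at that moment; what a row does not reach only later rows make up. A row lasts 1/8 s, in which the tool goes at most 62.5 mm and 10.7 degrees, less where a joint would pass 70% of its speed; a pose out of reach is approached as far as the arm can. A call with a gripper value outside its range is refused whole. The fingers move at their own pace and stop on an object; "grip_force" is the grip in N (left out, the last holds). Time passes only in rows, so rows that repeat a pose let the fingers close. It gives the time, the measured TCP pose, the force and the opening at its end, in the units of the state.
- monitor.get_obs(): the state, without advancing time (a new reading comes with each control period).
- eyes.camera(name): name is "scene" or "top" or "wrist"; returns (picture, depth): 480x640x3 uint8, blue, green, red; 480x640 float32, m along the optical axis (not along the pixel's ray), 0 where there is no reading.
- eyes.camera_info(name): a dict with "intrinsics" (3x3 intrinsics, pixels), "k1" (the pictures are not rectified: a ray, as slopes to the right and down, at radius r is drawn at 1 + k1 r^2 times it, then the intrinsics apply), "extrinsics" (4x4, takes a point from world to camera coordinates); the wrist camera has in their place "tool_from_camera" (4x4, takes a point from camera to tool coordinates, whose origin is the TCP and whose axes are the tool frame's). Camera axes: x right, y down, z forward; pixel columns grow to the right and rows downward; lengths in m; the calibration is good to about 2 mm. A picture is of the moment at which its call begins: read the wrist's pose just before it. camera_info takes no time and is no camera call.
- ticket.hand_in(): hands the job in, once; it reports no verdict.
Trained networks look in the newest picture that a camera, given by its name, has taken for a name from the list of things; names that differ only in an ending like _2 or _b are one class to them, and where a whole thing is asked for, a point or a joint stands for the part that bears it (a point fixed in the world has none). Each returns a list of dicts, best first, with "confidence" (0 to 1); they miss things now and then, are a little off and sometimes report something else, mostly with a low value. They report only what shows in the picture. A call takes as long as a camera call.
- models.boxes_of(camera, thing): "point" ([x, y, z] in m, in the coordinates of the camera as it stood for that picture, good to about 4 mm: the middle of the surface that is visible of it).
The state is a dict: "clock": time; "joint_pos": joint angles; "joint_velocities": joint speeds; "tau": joint torques, N m; "position": TCP position; "ee_rot": TCP orientation; "ft_force": force on the tool from outside, world axes, zero at the start; "torque": the same for the moment, N m; "grip_width": opening from 0.0 (shut) to 1.0 (fully open).
Only numpy, scipy, OpenCV 4.12 (cv2) and the standard library are available. Lean on these libraries where they do the work, as an engineer would, in place of code of your own. Each camera call takes 0.05 s, during which the arm holds its last target. There are 200 camera calls.

TASK

Put the three hexagonal spice jars from the worktop away in the sloped wooden rack, carrying on the honeycomb that the green and the white jar have begun: the two tall jars in the back row and the short one in the front row between them, each standing flat on the sloping floor and snug against its neighbours, flat face to flat face, with no free place left between. Carry them upright, set the glass down gently, and leave the jars already in the rack and everything else on the worktop where they are.

Things in the scene. Friction and masses are not known exactly. Their poses are not given: they have to be found in the camera images.
- rack: light wooden jar rack, fixed on the worktop (place and yaw vary), 100 mm deep, 270 mm wide: two end frames carrying the sloped tray. Origin: on the worktop under the middle of the tray; x to its high back edge, y to its left end seen from the robot, z up.
- tray: the rack's tray, sloping 0.30 rad up from front lip to back wall. Origin: middle of its floor, 85 mm above the worktop; x up the slope to the back, y to the left end seen from the robot, z square to the floor. Inside 87 (x) by 256 mm (y); 7 mm walls rise 26 (back), 11 (front), 18 mm (ends) over the floor. Centres of the back row of jars at x about +0.0135, of the front row at -0.0135.
- jar_green: TALL hexagonal clear glass spice jar, green contents, round black lid (45 mm): hexagonal part 68 mm high, 82 mm with the lid, 0.2 kg; 52 mm across flats, 60 across corners. Origin: centre of the underside; z up through the lid, x through the middle of a flat. Stands in the rack's back row at the left end, flats parallel to the back wall, leaning with the floor like all jars there; it stays.
- jar_white: SHORT hexagonal clear glass spice jar, white contents, round silver lid (45 mm): hexagonal part 49 mm high, 62 mm with the lid, 0.15 kg; 52 mm across flats, 60 across corners. Origin: centre of the underside; z up through the lid, x through the middle of a flat. Stands in the rack's front row against jar_green, 27 mm from it in the tray's x and 45.5 mm in y, as all neighbours shall; it stays.
- jar_red: TALL hexagonal clear glass spice jar, red contents, round black lid (45 mm): hexagonal part 68 mm high, 82 mm with the lid, 0.2 kg; 52 mm across flats, 60 across corners. Origin: centre of the underside; z up through the lid, x through the middle of a flat. Loose on the worktop at any yaw, its place swapped at random with the other loose jars and shakers.
- jar_brown: TALL hexagonal clear glass spice jar, dark brown contents, round black lid (45 mm): hexagonal part 68 mm high, 82 mm with the lid, 0.2 kg; 52 mm across flats, 60 across corners. Origin: centre of the underside; z up through the lid, x through the middle of a flat. Loose on the worktop at any yaw, its place swapped at random with the other loose jars and shakers.
- jar_yellow: SHORT hexagonal clear glass spice jar, yellow contents, round silver lid (45 mm): hexagonal part 49 mm high, 62 mm with the lid, 0.15 kg; 52 mm across flats, 60 across corners. Origin: centre of the underside; z up through the lid, x through the middle of a flat. Loose on the worktop at any yaw, its place swapped at random with the other loose jars and shakers.
- salt: salt shaker, clear with white salt and grey top, 44 mm in diameter, 90 mm high, loose, standing among the jars. Origin: centre of its underside, z up. Leave it alone.
- pepper: pepper shaker, clear with grey pepper and grey top, 44 mm in diameter, 90 mm high, loose, standing among the jars. Origin: centre of its underside, z up. Leave it alone.
- beans: green and gold tin, 75 mm in diameter, 58 mm high, to the left behind the rack, loose. Origin: centre of its underside. Leave it alone.
- mug: dark stoneware mug, 92x121x94 mm, behind the rack, loose. Origin: its underside. Leave it alone.
- spoon: teaspoon, 130 mm long, 11 mm high, lying to the right of the rack, loose. Origin: its middle. Leave it alone.

How it is judged:
By the outcome, as a careful person would: the job done as asked, in the order asked, and still so for the second after the job is handed in, with the robot touching nothing.
It also fails if it takes over 64 s, if anything falls off the work surface, if the arm or the gripper's body presses on something with over 40 N, if the wrist force passes 120 N, or if a joint passes its speed limit or range.

## Working session

There is one attempt and no reset: what is moved stays moved. The work goes in short steps, Python scripts to look and compute and a tool call to move; the robot and the scene stay as the last step left them, time stands still between calls to the robot, and variables do not carry over. Pictures are saved under pics/ and viewed, about 8 in all and at most 12, crops included, and the job is handed in when it is done.

Besides the shell and the picture viewer there is one more tool, called after "Call:" as name(argument=value, ...), one argument or row to a line, values as JSON. servo_tool: Moves the arm, as the interface text tells. Its arguments: {"type":"object","properties":{"motion":{"type":"array"},"grip_force":{"type":"number"}},"required":["motion"]}

```bash
mkdir -p pics; ls; cat > h.py <<'E'
import numpy as np, cv2
from scipy.spatial.transform import Rotation as R
from workcell import monitor, eyes, ticket, models
def snap(n,f=None):
    o=monitor.get_obs(); p,d=eyes.camera(n)
    if f: cv2.imwrite('pics/'+f,p)
    return o,p,d
def T_wc(n,o=None):
    i=eyes.camera_info(n)
    if n!='wrist': return np.linalg.inv(np.array(i['extrinsics']))
    T=np.eye(4);T[:3,:3]=R.from_quat(o['ee_rot']).as_matrix();T[:3,3]=o['position']
    return T@np.array(i['tool_from_camera'])
def rays(n,uv):
    i=eyes.camera_info(n);K=np.array(i['intrinsics'],float)
    return cv2.undistortPoints(np.array(uv,float).reshape(-1,1,2),K,np.array([i['k1'],0,0,0.])).reshape(-1,2)
def cloud(n,d,o=None):
    v,u=np.mgrid[0:480,0:640]; r=rays(n,np.stack([u.ravel(),v.ravel()],1).astype(float))
    z=d.ravel();P=np.c_[r[:,0]*z,r[:,1]*z,z];T=T_wc(n,o)
    W=P@T[:3,:3].T+T[:3,3];W[z<=0]=np.nan
    return W.reshape(480,640,3)
def proj(n,W,o=None):
    i=eyes.camera_info(n);T=np.linalg.inv(T_wc(n,o));P=np.atleast_2d(W)@T[:3,:3].T+T[:3,3]
    s=P[:,:2]/P[:,2:];s=s*(1+i['k1']*(s**2).sum(1,keepdims=True));K=np.array(i['intrinsics'])
    return s*[K[0,0],K[1,1]]+[K[0,2],K[1,2]]
E
python3 - <<'E'
from h import *
for n in('top','scene'):
    o,p,d=snap(n,n+'1.png'); T=T_wc(n); print(n,T[:3,3].round(3),T[:3,2].round(2))
    for t in ['rack','tray','jar_green','jar_white','jar_red','jar_brown','jar_yellow','salt','pepper','beans','mug','spoon']:
        print(t,[(round(b['confidence'],2),(T[:3,:3]@b['point']+T[:3,3]).round(3).tolist()) for b in models.boxes_of(n,t)[:2]])
    np.save(n+'_c.npy',cloud(n,d))
print(eyes.camera_info('wrist'))
print(monitor.get_obs())
a=cv2.imread('pics/top1.png');cv2.imwrite('pics/top1.png',a)
E
```

```text
pics
top [0.44  0.036 1.04 ] [ 0.13 -0.01 -0.99]
rack [(0.95, [0.577, 0.041, 0.087]), (0.19, [0.544, 0.157, 0.162])]
tray [(0.75, [0.574, 0.045, 0.091])]
jar_green [(0.83, [0.541, 0.16, 0.163])]
jar_white [(0.74, [0.532, 0.11, 0.141]), (0.63, [0.58, 0.039, 0.088])]
jar_red [(0.62, [0.43, 0.056, 0.081])]
jar_brown [(0.66, [0.409, -0.125, 0.08]), (0.44, [0.545, 0.16, 0.16])]
jar_yellow [(0.68, [0.433, -0.022, 0.084]), (0.64, [0.464, -0.183, 0.058])]
salt [(0.79, [0.439, 0.132, 0.084])]
pepper [(0.89, [0.434, -0.021, 0.082])]
beans [(0.5, [0.408, -0.125, 0.08])]
mug [(0.66, [0.762, 0.224, 0.045])]
spoon [(0.71, [0.673, -0.225, 0.003])]
scene [0.036 0.432 0.778] [ 0.55 -0.4  -0.73]
rack [(0.69, [0.565, 0.048, 0.079]), (0.44, [0.668, -0.22, 0.006])]
tray [(0.84, [0.571, 0.043, 0.085])]
jar_green [(0.69, [0.53, 0.175, 0.151]), (0.43, [0.514, 0.122, 0.135])]
jar_white [(0.72, [0.514, 0.125, 0.133])]
jar_red [(0.76, [0.417, 0.063, 0.071])]
jar_brown [(0.71, [0.39, -0.114, 0.055]), (0.33, [0.418, -0.021, 0.051])]
jar_yellow []
salt [(0.57, [0.424, 0.148, 0.059])]
pepper [(0.85, [0.422, -0.019
[... 746 characters left out ...]
ray([ 1.09543965,  0.33218258, -0.06468864,  1.46011393,  0.02156926,
        1.34990275, -0.08852926]), 'joint_velocities': array([-2.35026640e-04, -7.79458336e-05,  8.82229569e-04, -1.47947388e-03,
       -5.11372802e-04, -1.67049963e-03,  9.34758448e-04]), 'tau': array([ 7.24682159e-04, -6.25238228e+01,  4.92551050e-02, -3.91824675e+01,
        1.64371618e-02,  2.06628974e-03,  2.32884730e-05]), 'position': array([ 0.27342878, -0.56203077,  0.23134171]), 'ee_rot': array([ 8.47763902e-01, -5.30373796e-01,  4.76549032e-05,  3.61137538e-06]), 'ft_force': array([ 0.59078822, -0.91529775,  0.98680031]), 'torque': array([-0.01920495,  0.01045865,  0.02320522]), 'grip_width': 1.0018559477757771}
```

View pics/top1.png

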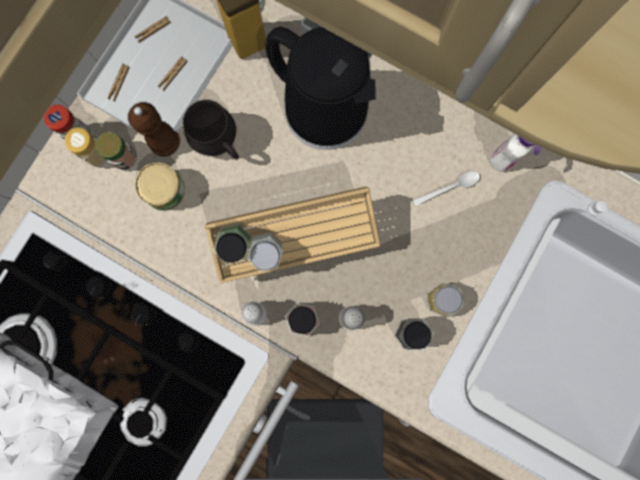

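View pics/scene1.png

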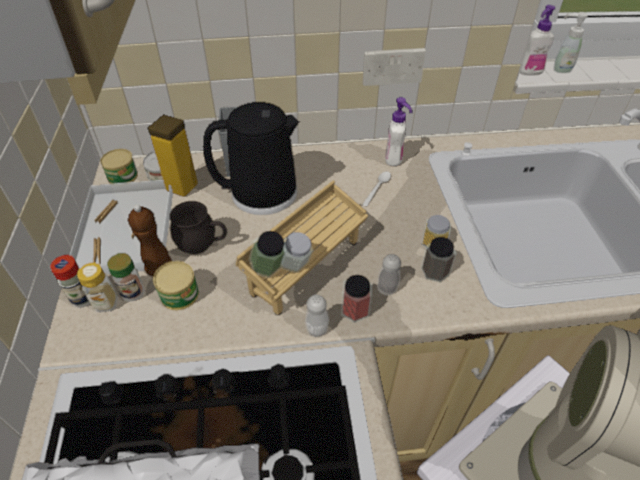

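The top view shows the green jar (231,246) and white jar (264,254) in the rack. In front are salt (253,313), red (302,319), pepper (352,317), brown (414,334) and yellow (446,299). The scene view agrees. I'll move to a wrist view of brown and yellow first.

Call:
servo_tool(
  motion=[
    [1, -0.291, -0.361, -0.04, 0, 0, -76],
    [1, -0.291, -0.361, -0.04, 0, 0, -76],
    [1, -0.291, -0.361, -0.04, 0, 0, -76],
    [1, -0.291, -0.361, -0.04, 0, 0, -76],
    [1, -0.291, -0.361, -0.04, 0, 0, -76],
    [1, -0.291, -0.361, -0.04, 0, 0, -76],
    [1, -0.291, -0.361, -0.04, 0, 0, -76],
    [1, -0.291, -0.361, -0.04, 0, 0, -76],
    [1, -0.291, -0.361, -0.04, 0, 0, -76],
    [1, -0.291, -0.361, -0.04, 0, 0, -76],
    [1, -0.291, -0.361, -0.04, 0, 0, -76],
    [1, -0.291, -0.361, -0.04, 0, 0, -76],
  ],
)

```text
clock: 2.8
position: [0.4705, -0.1433, 0.2712]
ee_rot: [0.995, 0.103, -0.0, 0.0]
ft_force: [-0.3, 0.3, -0.3]
grip_width: 0.999
```

```bash
cat >> h.py <<'E'
def look(f,things):
    o,p,d=snap('wrist',f);T=T_wc('wrist',o)
    np.savez(f[:-4]+'.npz',d=d,c=cloud('wrist',d,o),p=o['position'],q=o['ee_rot'])
    for t in things:
        for b in models.boxes_of('wrist',t)[:2]:
            w=T[:3,:3]@b['point']+T[:3,3]; print(t,round(b['confidence'],2),w.round(4),proj('wrist',w,o)[0].round())
    return o,p,d
E
python3 - <<'E'
from h import *
look('w1.png',['jar_brown','jar_yellow','jar_red','salt','pepper','rack'])
print(monitor.get_obs()['clock'])
E
```

```text
jar_brown 0.95 [ 0.4095 -0.1239  0.0791] [251. 168.]
jar_yellow 0.73 [ 0.5947 -0.0078  0.0847] [521.  66.]
pepper 0.93 [ 0.434  -0.0338  0.0799] [302.  56.]
rack 0.82 [ 0.5956 -0.0141  0.0854] [520.  76.]
3.15
```

Call:
servo_tool(
  motion=[
    [1, 0.06, -0.175, -0.03, 0, 0, 0],
    [1, 0.06, -0.175, -0.03, 0, 0, 0],
    [1, 0.06, -0.175, -0.03, 0, 0, 0],
    [1, 0.06, -0.175, -0.03, 0, 0, 0],
    [1, 0.06, -0.175, -0.03, 0, 0, 0],
  ],
)

```text
clock: 3.78
position: [0.4932, 0.0409, 0.3012]
ee_rot: [0.995, 0.104, -0.0, 0.0]
ft_force: [-0.3, -0.5, -0.2]
grip_width: 0.998
```

```bash
python3 - <<'E'
from h import *
o,p,d=look('w2.png',['jar_red','jar_green','jar_white','salt','pepper','rack'])
print(o['position'],o['clock'])
E
```

```text
jar_red 0.56 [0.4294 0.063  0.0838] [253. 159.]
jar_green 0.92 [0.539  0.1598 0.1636] [430.  60.]
jar_white 0.69 [0.5342 0.1165 0.1376] [397. 126.]
salt 0.7 [0.4414 0.1336 0.0832] [281.  77.]
pepper 0.97 [ 0.436  -0.0184  0.0684] [249. 242.]
[0.49324515 0.04087475 0.3011745 ] 3.775
```

View pics/w1.png

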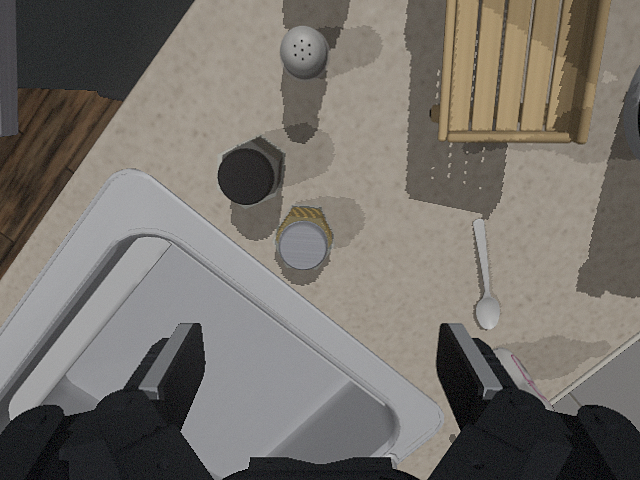

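View pics/w2.png

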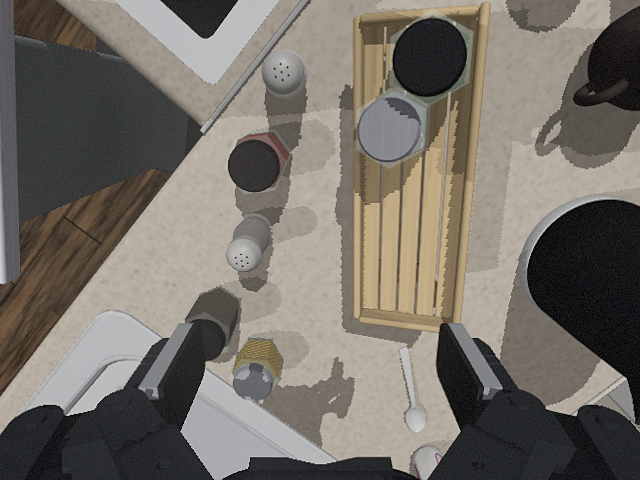

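The wrist views show, in w1, brown's lid at (246,176), yellow's at (303,245) and pepper at (303,52). In w2 they show red's lid at (254,165), salt at (283,73), green's lid at (430,57) and white's at (390,128), with the tray spanning (355,15) to (488,325). Next I'll fit poses from the depth.

```bash
cat > fit.py <<'E'
from h import *
from scipy.optimize import least_squares
A=.3
def tray_R(psi): return R.from_euler('ZY',[psi,-A]).as_matrix()
def fit_rack(cs,psi=.21,x0=.575,y0=.045):
    P=np.concatenate([c.reshape(-1,3) for c in cs]);P=P[np.isfinite(P).all(1)]
    P=P[(abs(P[:,0]-x0)<.15)&(abs(P[:,1]-y0)<.2)&(P[:,2]>.06)&(P[:,2]<.2)]
    off=0
    for k in range(8):
        t=(P-[x0,y0,.085])@tray_R(psi)
        f=t[(abs(t[:,2])<.006)&(abs(t[:,0])<.03)&(t[:,1]<.02)&(t[:,1]>-.11)]
        off=np.median(f[:,2]) if len(f)>50 else 0
        b=t[(abs(t[:,0]-.047)<(.02 if k<3 else .008))&(abs(t[:,2]-off-.026)<.003)&(t[:,1]<.04)&(t[:,1]>-.125)]
        fr=t[(abs(t[:,0]+.047)<(.02 if k<3 else .008))&(abs(t[:,2]-off-.011)<.003)&(t[:,1]<.06)&(t[:,1]>-.125)]
        e=t[(abs(t[:,1]+.1315)<(.02 if k<3 else .008))&(abs(t[:,2]-off-.018)<.003)&(abs(t[:,0])<.04)]
        mid=lambda v:(np.percentile(v,3)+np.percentile(v,97))/2
        # slope of walls in y
        sl=[np.polyfit(w[:,1],w[:,0],1)[0] for w in (b,fr) if len(w)>50]
        dx=np.mean([mid(b[:,0]-sl[0]*b[:,1])-.047, mid(fr[:,0]-sl[-1]*fr[:,1])+.047]); dy=mid(e[:,1])+.1315
        psi-=np.mean(sl)
        s=tray_R(psi)@[dx,dy,0];x0+=s[0];y0+=s[1]
    print('rack',psi,x0,y0,'floor z off',off,'slopes',np.round(sl,4),'n',len(b),len(fr),len(e),'wallmids',mid(b[:,0]),mid(fr[:,0]),mid(e[:,1]))
    return psi,x0,y0,off
def lid(c,guess,h,n=None,o=None,rad=.0225):
    P=c.reshape(-1,3);P=P[np.isfinite(P).all(1)]
    P=P[(np.hypot(P[:,0]-guess[0],P[:,1]-guess[1])<.04)&(abs(P[:,2]-h)<.004)]
    (x,y),r=cv2.minEnclosingCircle((P[:,:2]*1000).astype(np.float32)); m=P.mean(0)
    return np.array([x,y])/1000,r/1000,m,len(P)
def hexfit(c,ctr,h):
    P=c.reshape(-1,3);P=P[np.isfinite(P).all(1)]
    P=P[(np.hypot(P[:,0]-ctr[0],P[:,1]-ctr[1])<.045)&(P[:,2]>.012)&(P[:,2]<h-.005)]
    best=None
    def f(v):
        q=P[:,:2]-v[:2];a=v[2]+np.arange(6)*np.pi/3
        return np.r_[(q@np.array([np.cos(a),np.sin(a)])).max(1)-.026]
    for a in np.radians(range(0,60,10)):
        s=least_squares(lambda v:np.r_[f(v),(v[:2]-ctr)*5],[*ctr,a],loss='soft_l1',f_scale=.001)
        if best is None or s.cost<best.cost:best=s
    return best.x[:2],np.degrees(best.x[2])%60,np.median(abs(f(best.x))),len(P)
E
python3 - <<'E'
from fit import *
c1=np.load('w1.npz')['c'];c2=np.load('w2.npz')['c'];ct=np.load('top_c.npy')
for nm,c in(('w1',c1),('w2',c2)): print(nm,'table z',np.nanmedian(c[100:200,150:210,2]),end=' ');fit_rack([c])
J={'brown':(c1,(.41,-.125),.082,.068),'yellow':(c1,(.464,-.185),.062,.049),'red':(c2,(.43,.058),.082,.068)}
for k,(c,g,hl,hh) in J.items():
    l=lid(c,g,hl);print(k,'lid',l[0].round(4),round(l[1],4),l[2].round(4),l[3]); print('  hex',hexfit(c,l[0],hh))
psi,x0,y0,off=fit_rack([c2]); Rt=tray_R(psi)
P=(c2.reshape(-1,3)-[x0,y0,.085])@Rt; P=P[np.isfinite(P).all(1)]
for nm,g,h in(('green',(.0135,.098),.082),('white',(-.0135,.0525),.062)):
    print(nm,'tray',*lid(P,g,h+off)[:3])
for nm,g in (('salt',(.44,.133)),('pepper',(.435,-.02))):
    print(nm,*lid(c2,g,.088)[:3], *lid(c1,g,.088)[:1] if nm=='pepper' else '')
E
```

```text
w1 table z -0.0006969897306795814 Traceback (most recent call last):
  File "<stdin>", line 3, in <module>
  File "fit.py", line 19, in fit_rack
    dx=np.mean([mid(b[:,0]-sl[0]*b[:,1])-.047, mid(fr[:,0]-sl[-1]*fr[:,1])+.047]); dy=mid(e[:,1])+.1315
                                                                                      ~~~^^^^^^^^
  File "fit.py", line 16, in <lambda>
    mid=lambda v:(np.percentile(v,3)+np.percentile(v,97))/2
                  ~~~~~~~~~~~~~^^^^^
    return _quantile_unchecked(
        a, q, axis, out, overwrite_input, method, keepdims, weights)
    return _ureduce(a,
                    func=_quantile_ureduce_func,
    ...<5 lines>...
                    overwrite_input=overwrite_input,
                    method=method)
    r = func(a, **kwargs)
    result = _quantile(arr,
                       quantiles=q,
    ...<2 lines>...
                       out=out,
                       weights=wgt)
    slices_having_nans = np.isnan(arr[-1, ...])
                                  ~~~^^^^^^^^^
IndexError: index -1 is out of bounds for axis 0 with size 0
```

```bash
sed -i 's/(.02 if k<3 else .008)/(.025 if k<4 else .008)/g; s/y0=.045)/y0=.036)/' fit.py
python3 - <<'E'
from fit import *
c1=np.load('w1.npz')['c'];c2=np.load('w2.npz')['c']
print('ends',c1[137,515],c2[322,412],c2[318,357],c2[328,460],c2[15,358],c2[5,486])
J={'brown':(c1,(.41,-.125),.082,.068),'yellow':(c1,(.464,-.185),.062,.049),'red':(c2,(.43,.058),.082,.068)}
for k,(c,g,hl,hh) in J.items():
    l=lid(c,g,hl);print(k,'lid',l[0].round(4),round(l[1],4),l[2].round(4),l[3]); print('  hex',hexfit(c,l[0],hh))
for nm,g in (('salt',(.44,.133)),('pepper',(.435,-.02))):
    print(nm,*lid(c2,g,.088)[:3])
try:
    psi,x0,y0,off=fit_rack([c2]); Rt=tray_R(psi)
    P=(c2.reshape(-1,3)-[x0,y0,.085])@Rt; P=P[np.isfinite(P).all(1)]
    for nm,g,h in(('green',(.0135,.098),.082),('white',(-.0135,.0525),.062)):
        print(nm,'tray',*lid(P,g,h+off)[:3])
    fit_rack([c1],psi,x0,y0)
except Exception as e: print(repr(e))
E
```

```text
ends [ 0.59949307 -0.05725189  0.1030081 ] [ 0.60189567 -0.05332613  0.10195974] [ 0.5547724  -0.07128942  0.08048316] [0.53813065 0.06084072 0.32060095] [ 0.4962726   0.20596224 -0.00101593] [0.57565522 0.20722098 0.12339061]
brown lid [ 0.4058 -0.1328] 0.0226 [ 0.4061 -0.132   0.0811] 2346
  hex (array([ 0.40586423, -0.13286298]), np.float64(5.205348078888096), np.float64(6.442320837173748e-05), 481)
yellow lid [ 0.4644 -0.1894] 0.0225 [ 0.4642 -0.1883  0.0612] 1771
  hex (array([ 0.46441075, -0.18958526]), np.float64(37.68281735028185), np.float64(9.398916398943233e-05), 458)
red lid [0.4299 0.0561] 0.0226 [0.4302 0.0566 0.0811] 2042
  hex (array([0.42994306, 0.05592495]), np.float64(48.21811182965101), np.float64(6.327683313926344e-05), 359)
salt [0.4407681  0.13810814] 0.013623190879821776 [0.44128001 0.13789065 0.08672412]
pepper [ 0.43419217 -0.02920629] 0.013858243942260743 [ 0.43405864 -0.02820439  0.08664249]
IndexError('index -1 is out of bounds for axis 0 with size 0')
```

```bash
sed -i 's/y0=.036)/y0=.073)/' fit.py
python3 - <<'E'
from fit import *
c1=np.load('w1.npz')['c'];c2=np.load('w2.npz')['c']
psi,x0,y0,off=fit_rack([c2]); Rt=tray_R(psi)
P=(c2.reshape(-1,3)-[x0,y0,.085])@Rt; P=P[np.isfinite(P).all(1)]
for nm,g,h,hh in(('green',(.0135,.098),.082,.068),('white',(-.0135,.0525),.062,.049)):
    l=lid(P,g,h+off);print(nm,'tray',*l[:3],hexfit(P,l[0],hh))
try: fit_rack([c1],psi,x0,y0)
except Exception as e: print(repr(e))
E
```

```text
rack 0.23579349607498132 0.5692821526462204 0.07073489727192526 floor z off -0.0006901424345249803 slopes [ 0.0036 -0.0036] n 1636 1238 552 wallmids 0.04640315029358484 -0.04641108111617365 -0.131499999129841
green tray [0.01353198 0.0955041 ] 0.022690067291259764 [0.01409844 0.09579556 0.08123685] (array([0.01762462, 0.08929544]), np.float64(55.69722071669478), np.float64(0.007900998257112043), 3094)
white tray [-0.00963045  0.0532816 ] 0.02721292495727539 [-0.01276157  0.05065293  0.06110823] (array([-0.01358925,  0.05325328]), np.float64(57.104418420399), np.float64(0.00038291423420249403), 104)
rack 0.2316608396400282 0.5694432585126311 0.07012316303853856 floor z off -0.000729081820567915 slopes [-0.0031  0.0031] n 1550 1243 1132 wallmids 0.04687329989661457 -0.04684442019841664 -0.13150000000153544
```

```bash
cat > plan.py <<'E'
from fit import *
PSI,X0,Y0=.2337,.5694,.0704
Rt=tray_R(PSI)
def down(a):
    a=np.radians(a);return np.array([[np.cos(a),np.sin(a),0],[np.sin(a),-np.cos(a),0],[0,0,-1.]])
def tab(x,y,z,a): return np.array([x,y,z]),down(a)
def tray(x,y,h): return np.array([X0,Y0,.085])+Rt@[x,y,h], np.c_[Rt[:,0],-Rt[:,1],-Rt[:,2]]
def rel(cur,wps):
    p,M=cur
    for q,N in wps:
        print(np.round(M.T@(q-p),4).tolist(),np.round(R.from_matrix(M.T@N).as_rotvec(degrees=True),2).tolist(),'n>=%.0f,%.0f'%(np.linalg.norm(q-p)/.0625,np.degrees(np.arccos(min(1,(np.trace(M.T@N)-1)/2)))/10.7))
def cur():
    o=monitor.get_obs();return np.array(o['position']),R.from_quat(o['ee_rot']).as_matrix()
E
python3 - <<'E'
from plan import *
print('pick');rel(cur(),[tab(.430,.056,.12,-11.8),tab(.430,.056,.03,-11.8)])
print('lift/carry');rel(tab(.430,.056,.03,-11.8),[tab(.430,.056,.20,-11.8),tray(.0135,.0005,.11),tray(.0135,.0005,.036)])
E
```

```text
pick
[-0.0587, -0.0282, 0.1812] [0.01, 0.01, 23.67] n>=3,2
[-0.0587, -0.0282, 0.2712] [0.01, 0.01, 23.67] n>=4,2
lift/carry
[0.0, 0.0, -0.17] [0.0, 0.0, 0.0] n>=3,0
[0.1156, -0.0347, -0.1641] [3.78, 16.91, -25.0] n>=3,3
[0.1353, -0.044, -0.0934] [3.78, 16.91, -25.0] n>=3,3
```

Call:
servo_tool(
  motion=[
    [1, -0.0587, -0.0282, 0.17, 0, 0, 23.7],
    [1, -0.0587, -0.0282, 0.17, 0, 0, 23.7],
    [1, -0.0587, -0.0282, 0.17, 0, 0, 23.7],
    [1, -0.0587, -0.0282, 0.17, 0, 0, 23.7],
    [1, -0.0587, -0.0282, 0.2, 0, 0, 23.7],
    [1, -0.0587, -0.0282, 0.235, 0, 0, 23.7],
    [1, -0.0587, -0.0282, 0.26, 0, 0, 23.7],
    [1, -0.0587, -0.0282, 0.271, 0, 0, 23.7],
    [1, -0.0587, -0.0282, 0.271, 0, 0, 23.7],
    [0.5, -0.0587, -0.0282, 0.271, 0, 0, 23.7],
    [0.5, -0.0587, -0.0282, 0.271, 0, 0, 23.7],
    [0.5, -0.0587, -0.0282, 0.271, 0, 0, 23.7],
    [0.5, -0.0587, -0.0282, 0.271, 0, 0, 23.7],
    [0.5, -0.0587, -0.0282, 0.271, 0, 0, 23.7],
  ],
  grip_force=40,
)

```text
clock: 5.88
position: [0.4307, 0.0566, 0.0313]
ee_rot: [0.995, -0.102, 0.001, 0.0]
ft_force: [-1.5, 0.2, 6.9]
grip_width: 0.602
```

Call:
servo_tool(
  motion=[
    [0.5, 0, 0, -0.03, 0, 0, 0],
    [0.5, 0, 0, -0.08, 0, 0, 0],
    [0.5, 0, 0, -0.13, 0, 0, 0],
    [0.5, 0, 0, -0.17, 0, 0, 0],
    [0.5, 0.04, -0.01, -0.17, 1.3, 6, -8],
    [0.5, 0.08, -0.023, -0.168, 2.5, 11, -16],
    [0.5, 0.1156, -0.0347, -0.164, 3.78, 16.91, -25],
    [0.5, 0.1156, -0.0347, -0.164, 3.78, 16.91, -25],
    [0.5, 0.1156, -0.0347, -0.164, 3.78, 16.91, -25],
    [0.5, 0.122, -0.038, -0.14, 3.78, 16.91, -25],
    [0.5, 0.128, -0.041, -0.117, 3.78, 16.91, -25],
    [0.5, 0.1353, -0.044, -0.0934, 3.78, 16.91, -25],
    [0.5, 0.1353, -0.044, -0.0934, 3.78, 16.91, -25],
    [0.5, 0.1353, -0.044, -0.0934, 3.78, 16.91, -25],
  ],
)

```text
clock: 7.62
position: [0.5715, 0.0724, 0.1248]
ee_rot: [0.982, 0.116, 0.149, -0.017]
ft_force: [-0.7, 0.3, -0.6]
grip_width: 0.604
```

```bash
python3 - <<'E'
from plan import *
o,p,d=look('w3.png',[])
q=Rt.T@(np.array(o['position'])-[X0,Y0,.085]);print('tcp tray',q.round(4),'rot err',R.from_matrix(tray(0,0,0)[1].T@cur()[1]).as_rotvec(degrees=True).round(2),o['ft_force'],o['clock'],o['grip_width'])
E
```

```text
tcp tray [0.0142 0.0014 0.0373] rot err [-0.02  0.07 -0.03] [-0.65593174  0.30692309 -0.60194201] 7.625 0.6041438341670343
```

View pics/w3.png

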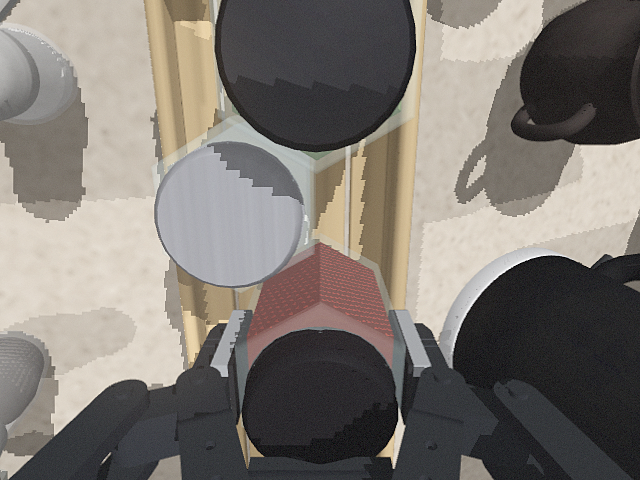

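w3 shows red held at (320,400), with white's lid at (228,215) and green's at (316,45). All are clear of each other, with 6 mm left to lower.

```bash
cat >> plan.py <<'E'
def tl(f,items):
    c=np.load(f)['c'];P=(c.reshape(-1,3)-[X0,Y0,.085])@Rt;P=P[np.isfinite(P).all(1)]
    for nm,g,h in items:
        Q=P[(np.hypot(*(P[:,:2]-g).T)<.027)&(abs(P[:,2]-h)<.004)]
        zt=np.median(Q[:,2]);Q=Q[abs(Q[:,2]-zt)<.0012]
        s=least_squares(lambda v:np.maximum(np.hypot(*(Q[:,:2]-v).T)-.0225,0)*1e3,Q[:,:2].mean(0),loss='soft_l1')
        (x,y),r=cv2.minEnclosingCircle((Q[:,:2]*1000).astype(np.float32))
        print(nm,'z',zt.round(4),'enc',round(x/1000,4),round(y/1000,4),round(r,1),'mean',Q.mean(0).round(4)[:2],'ls',s.x.round(4),'n',len(Q))
E
python3 - <<'E'
from plan import *
tl('w3.npz',[('green',(.0135,.0955),.081),('white',(-.0135,.05),.061),('red',(.0135,.001),.088)])
E
```

```text
green z 0.0814 enc 0.0133 0.0956 22.1 mean [0.0132 0.0922] ls [0.0133 0.0946] n 22608
white z 0.0613 enc -0.0134 0.0507 22.2 mean [-0.0133  0.0516] ls [-0.0137  0.0505] n 14663
red z 0.0871 enc 0.014 0.0013 22.0 mean [0.0142 0.0037] ls [0.014 0.002] n 12977
```

Call:
servo_tool(
  motion=[
    [0.5, 0, 0, 0.0025, 0, 0, 0],
    [0.5, 0, -0.0015, 0.0045, 0, 0, 0],
    [0.5, -0.0005, -0.003, 0.0045, 0, 0, 0],
    [0.5, -0.0005, -0.004, 0.0045, 0, 0, 0],
    [0.5, -0.0005, -0.004, 0.0055, 0, 0, 0],
    [0.5, -0.0005, -0.004, 0.006, 0, 0, 0],
    [0.5, -0.0005, -0.004, 0.006, 0, 0, 0],
  ],
)

```text
clock: 8.55
position: [0.5714, 0.0765, 0.119]
ee_rot: [0.982, 0.116, 0.148, -0.017]
ft_force: [-16.1, -1.5, 19.1]
grip_width: 0.605
```

```bash
cat >> plan.py <<'E'
def st():
    o=monitor.get_obs();q=Rt.T@(np.array(o['position'])-[X0,Y0,.085]);print('tcp tray',q.round(4),'F tray',(Rt.T@o['ft_force']).round(1),o['clock'],o['grip_width'])
E
python3 - <<'E'
from plan import *
st();look('w4.png',[])
tl('w4.npz',[('white',(-.0135,.05),.061),('red',(.0135,.004),.082)])
E
```

```text
tcp tray [0.0133 0.0055 0.0315] F tray [-9.6  2.3 23. ] 8.55 0.605360624426235
white z 0.0613 enc -0.0123 0.0481 24.7 mean [-0.0134  0.0516] ls [-0.013   0.0498] n 15536
red z 0.0813 enc 0.0132 0.0054 22.0 mean [0.0133 0.0078] ls [0.0132 0.0062] n 12918
```

Call:
servo_tool(
  motion=[
    [0.61, -0.0002, 0, -0.0008, 0, 0, 0],
    [0.7, -0.0002, 0, -0.0008, 0, 0, 0],
    [0.8, -0.0002, 0, -0.0008, 0, 0, 0],
    [0.8, -0.0002, 0, -0.001, 0, 0, 0],
    [0.8, -0.0002, 0, -0.025, 0, 0, 0],
    [0.8, -0.0002, 0, -0.06, 0, 0, 0],
    [0.9, -0.0002, 0, -0.1, 0, 0, 0],
  ],
)

```text
clock: 9.48
position: [0.5422, 0.0695, 0.2139]
ee_rot: [0.982, 0.116, 0.148, -0.018]
ft_force: [0.8, -0.9, 0.8]
grip_width: 0.898
```

```bash
python3 - <<'E'
from plan import *
st();look('w5.png',[])
tl('w5.npz',[('green',(.0135,.0955),.081),('white',(-.0135,.05),.061),('red',(.0135,.005),.081)])
rel(cur(),[tab(.4644,-.1895,.13,37.7),tab(.4644,-.1895,.016,37.7)])
E
```

```text
tcp tray [0.0126 0.0054 0.131 ] F tray [ 0.8 -1.   0.6] 9.475 0.8983632061198841
green z 0.0813 enc 0.0133 0.0956 22.2 mean [0.0134 0.0963] ls [0.0135 0.0958] n 7364
white z 0.0614 enc -0.0134 0.0507 22.2 mean [-0.0134  0.0511] ls [-0.013   0.0509] n 4907
red z 0.0813 enc 0.0134 0.0045 22.2 mean [0.0135 0.0051] ls [0.0138 0.0049] n 4876
[-0.1582, 0.2337, 0.0443] [3.79, -17.22, -24.01] n>=5,3
[-0.1924, 0.2335, 0.153] [3.79, -17.22, -24.01] n>=5,3
```

Call:
servo_tool(
  motion=[
    [1, -0.1582, 0.2337, 0.0443, 3.79, -17.22, -24],
    [1, -0.1582, 0.2337, 0.0443, 3.79, -17.22, -24],
    [1, -0.1582, 0.2337, 0.0443, 3.79, -17.22, -24],
    [1, -0.1582, 0.2337, 0.0443, 3.79, -17.22, -24],
    [1, -0.1582, 0.2337, 0.0443, 3.79, -17.22, -24],
    [1, -0.1582, 0.2337, 0.0443, 3.79, -17.22, -24],
    [1, -0.1582, 0.2337, 0.0443, 3.79, -17.22, -24],
    [1, -0.167, 0.2337, 0.072, 3.79, -17.22, -24],
    [1, -0.178, 0.2336, 0.107, 3.79, -17.22, -24],
    [1, -0.188, 0.2336, 0.139, 3.79, -17.22, -24],
    [1, -0.1924, 0.2335, 0.153, 3.79, -17.22, -24],
    [1, -0.1924, 0.2335, 0.153, 3.79, -17.22, -24],
    [0.5, -0.1924, 0.2335, 0.153, 3.79, -17.22, -24],
    [0.5, -0.1924, 0.2335, 0.153, 3.79, -17.22, -24],
    [0.5, -0.1924, 0.2335, 0.153, 3.79, -17.22, -24],
    [0.5, -0.1924, 0.2335, 0.153, 3.79, -17.22, -24],
    [0.5, -0.1924, 0.2335, 0.153, 3.79, -17.22, -24],
  ],
)

```text
clock: 11.65
position: [0.4633, -0.1902, 0.0116]
ee_rot: [0.947, 0.322, -0.002, -0.0]
ft_force: [-0.6, 0.9, 6.1]
grip_width: 0.607
```

```bash
python3 - <<'E'
from plan import *
c=cur();print(c[0].round(4),R.from_matrix(down(37.7).T@c[1]).as_rotvec(degrees=True).round(2),monitor.get_obs()['ft_force'])
h=c[0][2]-.0005
rel(c,[(c[0]+[0,0,.19],c[1]),tray(-.0135,-.045,h+.085),tray(-.0135,-.045,h+.006)])
E
```

```text
[ 0.4633 -0.1902  0.0116] [ 0.09 -0.19  0.07] [-0.64442377  0.91623533  6.06861232]
[-0.0006, -0.0003, -0.19] [0.0, 0.0, 0.0] n>=3,0
[0.1865, -0.1178, -0.1616] [-3.69, 17.14, 24.05] n>=4,3
[0.2081, -0.1081, -0.0863] [-3.69, 17.14, 24.05] n>=4,3
```

The grip is 4 mm lower than planned, which would leave the gripper body too little room over the tall lids. I'll regrip higher.

Call:
servo_tool(
  motion=[
    [0.75, 0, 0, 0, 0, 0, 0],
    [0.75, 0, 0, -0.004, 0, 0, 0],
    [0.75, 0, 0, -0.006, 0, 0, 0],
    [0.75, 0, 0, -0.006, 0, 0, 0],
    [0.5, 0, 0, -0.006, 0, 0, 0],
    [0.5, 0, 0, -0.006, 0, 0, 0],
    [0.5, 0, 0, -0.006, 0, 0, 0],
    [0.5, 0, 0, -0.006, 0, 0, 0],
  ],
)

```text
clock: 12.65
position: [0.4624, -0.1899, 0.0165]
ee_rot: [0.947, 0.323, -0.003, -0.001]
ft_force: [-1.5, -0.3, 5.1]
grip_width: 0.607
```

```bash
python3 - <<'E'
from plan import *
c=cur();print(c[0].round(4),R.from_matrix(down(37.7).T@c[1]).as_rotvec(degrees=True).round(2),monitor.get_obs()['ft_force'],monitor.get_obs()['grip_width'])
h=c[0][2]-.0005
rel(c,[(c[0]+[0,0,.19],c[1]),tray(-.0135,-.045,h+.085),tray(-.0135,-.045,h+.006)])
E
```

```text
[ 0.4624 -0.1899  0.0165] [ 0.2  -0.24  0.06] [-1.51056239 -0.31288388  5.06421618] 0.6068345576451827
[-0.0008, -0.0007, -0.19] [0.0, 0.0, 0.0] n>=3,0
[0.1855, -0.1179, -0.1614] [-3.78, 17.21, 24.05] n>=4,3
[0.2072, -0.1081, -0.086] [-3.78, 17.21, 24.05] n>=4,3
```

Call:
servo_tool(
  motion=[
    [0.5, 0, 0, -0.03, 0, 0, 0],
    [0.5, 0, 0, -0.08, 0, 0, 0],
    [0.5, 0, 0, -0.135, 0, 0, 0],
    [0.5, 0, 0, -0.185, 0, 0, 0],
    [0.5, 0.05, -0.03, -0.185, -0.9, 4.3, 6],
    [0.5, 0.1, -0.06, -0.18, -1.9, 8.6, 12],
    [0.5, 0.15, -0.09, -0.17, -2.8, 12.9, 18],
    [0.5, 0.1855, -0.1179, -0.1614, -3.78, 17.21, 24.05],
    [0.5, 0.1855, -0.1179, -0.1614, -3.78, 17.21, 24.05],
    [0.5, 0.1855, -0.1179, -0.1614, -3.78, 17.21, 24.05],
    [0.5, 0.192, -0.115, -0.139, -3.78, 17.21, 24.05],
    [0.5, 0.2, -0.1113, -0.111, -3.78, 17.21, 24.05],
    [0.5, 0.2072, -0.1081, -0.086, -3.78, 17.21, 24.05],
    [0.5, 0.2072, -0.1081, -0.086, -3.78, 17.21, 24.05],
    [0.5, 0.2072, -0.1081, -0.086, -3.78, 17.21, 24.05],
  ],
)

```text
clock: 14.52
position: [0.5612, 0.0215, 0.1027]
ee_rot: [0.982, 0.115, 0.149, -0.017]
ft_force: [-0.6, -1.1, -1.7]
grip_width: 0.6
```

```bash
python3 - <<'E'
from plan import *
st();print(R.from_matrix(tray(0,0,0)[1].T@cur()[1]).as_rotvec(degrees=True).round(2));look('w6.png',[])
tl('w6.npz',[('white',(-.0135,.0505),.061),('red',(.0135,.0045),.081),('yellow',(-.0135,-.045),.067)])
E
```

```text
tcp tray [-0.0132 -0.0457  0.0226] F tray [-1.3 -1.  -1.3] 14.525 0.6004527032450307
[-0.01  0.01  0.05]
white z 0.0613 enc -0.0138 0.0501 22.1 mean [-0.0137  0.0463] ls [-0.0139  0.0489] n 20088
red z 0.0814 enc 0.0131 0.0045 22.1 mean [0.013  0.0056] ls [0.013  0.0041] n 26511
yellow z 0.0673 enc -0.0158 -0.0447 24.6 mean [-0.0132 -0.0446] ls [-0.0144 -0.0454] n 13330
```

View pics/w6.png

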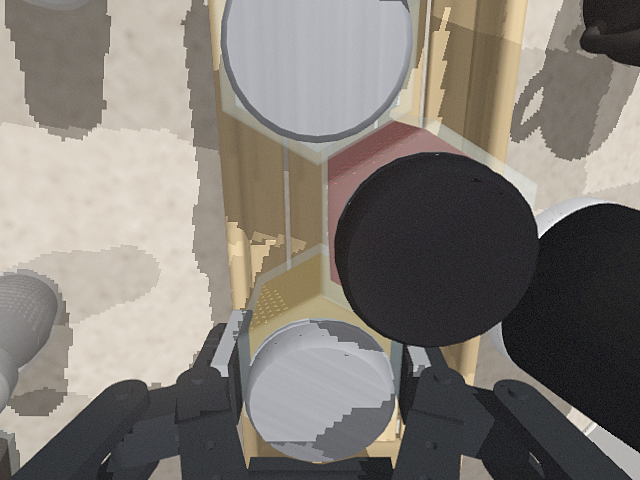

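w6 shows red standing square against white, with its lid at (437,250). Yellow is held square at (320,390), just short of red.

Call:
servo_tool(
  motion=[
    [0.5, 0, 0, 0.0025, 0, 0, 0],
    [0.5, 0, -0.0015, 0.0045, 0, 0, 0],
    [0.5, -0.0003, -0.003, 0.0045, 0, 0, 0],
    [0.5, -0.0003, -0.0047, 0.0045, 0, 0, 0],
    [0.5, -0.0003, -0.0047, 0.0045, 0, 0, 0],
  ],
)

```text
clock: 15.2
position: [0.5607, 0.0273, 0.0975]
ee_rot: [0.982, 0.115, 0.148, -0.018]
ft_force: [0.4, -0.0, -1.1]
grip_width: 0.601
```

```bash
sed -i 's/<.027)&(abs/<.0255)\&(abs/' plan.py; python3 - <<'E'
from plan import *
st();look('w7.png',[])
tl('w7.npz',[('white',(-.0135,.0505),.061),('red',(.0135,.0045),.081),('yellow',(-.0135,-.041),.062)])
E
```

```text
tcp tray [-0.0139 -0.0399  0.0173] F tray [ 0.1 -0.1 -1.2] 15.2 0.6007911320506703
white z 0.0614 enc -0.0138 0.0501 22.1 mean [-0.0137  0.0486] ls [-0.0138  0.0494] n 24962
red z 0.0814 enc 0.013 0.0045 22.1 mean [0.013  0.0058] ls [0.0127 0.0046] n 27769
yellow z 0.0621 enc -0.0143 -0.04 22.3 mean [-0.0139 -0.0389] ls [-0.0145 -0.0397] n 13367
```

Call:
servo_tool(
  motion=[
    [0.5, 0.0002, 0.0005, 0.0004, 0, 0, 0],
    [0.5, 0.0002, 0.0005, 0.0008, 0, 0, 0],
    [0.5, 0.0002, 0.0005, 0.0012, 0, 0, 0],
    [0.61, 0.0002, 0.0005, 0.0005, 0, 0, 0],
    [0.7, 0.0002, 0.0005, 0, 0, 0, 0],
    [0.8, 0.0002, 0.0005, 0, 0, 0, 0],
    [0.8, 0.0002, 0.0005, -0.001, 0, 0, 0],
    [0.8, 0.0002, 0.0005, -0.025, 0, 0, 0],
    [0.8, 0.0002, 0.0005, -0.06, 0, 0, 0],
    [0.9, 0.0002, 0.0005, -0.1, 0, 0, 0],
  ],
)

```text
clock: 16.5
position: [0.5318, 0.0199, 0.1937]
ee_rot: [0.982, 0.115, 0.148, -0.018]
ft_force: [0.2, -0.6, -0.4]
grip_width: 0.906
```

```bash
python3 - <<'E'
from plan import *
st();look('w8.png',[])
tl('w8.npz',[('green',(.0135,.0955),.081),('white',(-.0135,.0505),.061),('red',(.0135,.0045),.081),('yellow',(-.0135,-.041),.061)])
rel(cur(),[tab(.4059,-.1329,.13,5.2),tab(.4059,-.1329,.031,5.2)])
E
```

```text
tcp tray [-0.0141 -0.0404  0.1181] F tray [-0.  -0.6 -0.4] 16.5 0.9063702854519111
green z 0.0808 enc 0.0133 0.0797 15.1 mean [0.0131 0.0772] ls [0.0131 0.0772] n 817
white z 0.0613 enc -0.0135 0.0502 22.2 mean [-0.0136  0.0507] ls [-0.0136  0.0507] n 6826
red z 0.0813 enc 0.0134 0.0042 22.2 mean [0.0134 0.0047] ls [0.0134 0.0044] n 6774
yellow z 0.0613 enc -0.0133 -0.0412 22.2 mean [-0.0134 -0.0409] ls [-0.0134 -0.0411] n 4557
[-0.1728, 0.119, 0.0182] [-1.15, -17.45, 8.19] n>=3,2
[-0.2026, 0.1189, 0.1126] [-1.15, -17.45, 8.19] n>=4,2
```

Call:
servo_tool(
  motion=[
    [1, -0.1728, 0.119, 0.0182, -1.15, -17.45, 8.19],
    [1, -0.1728, 0.119, 0.0182, -1.15, -17.45, 8.19],
    [1, -0.1728, 0.119, 0.0182, -1.15, -17.45, 8.19],
    [1, -0.1728, 0.119, 0.0182, -1.15, -17.45, 8.19],
    [1, -0.1728, 0.119, 0.0182, -1.15, -17.45, 8.19],
    [1, -0.182, 0.119, 0.048, -1.15, -17.45, 8.19],
    [1, -0.192, 0.119, 0.079, -1.15, -17.45, 8.19],
    [1, -0.2, 0.1189, 0.104, -1.15, -17.45, 8.19],
    [1, -0.2016, 0.1189, 0.1095, -1.15, -17.45, 8.19],
    [1, -0.2016, 0.1189, 0.1095, -1.15, -17.45, 8.19],
    [0.5, -0.2016, 0.1189, 0.1095, -1.15, -17.45, 8.19],
    [0.5, -0.2016, 0.1189, 0.1095, -1.15, -17.45, 8.19],
    [0.5, -0.2016, 0.1189, 0.1095, -1.15, -17.45, 8.19],
    [0.5, -0.2016, 0.1189, 0.1095, -1.15, -17.45, 8.19],
    [0.5, -0.2016, 0.1189, 0.1095, -1.15, -17.45, 8.19],
  ],
)

```text
clock: 18.42
position: [0.4047, -0.1332, 0.0298]
ee_rot: [0.999, 0.045, -0.002, -0.0]
ft_force: [-1.2, 0.4, 6.8]
grip_width: 0.598
```

```bash
python3 - <<'E'
from plan import *
c=cur();print(c[0].round(4),R.from_matrix(down(5.2).T@c[1]).as_rotvec(degrees=True).round(2),monitor.get_obs()['ft_force'],monitor.get_obs()['grip_width'])
h=c[0][2]-.0005
rel(c,[(c[0]+[0,0,.19],c[1]),tray(.0135,-.0915,h+.085),tray(.0135,-.0915,h+.006)])
E
```

```text
[ 0.4047 -0.1332  0.0298] [ 0.02 -0.22  0.06] [-1.23204609  0.41907379  6.7548755 ] 0.5984764692652864
[-0.0007, -0.0001, -0.19] [0.0, 0.0, 0.0] n>=3,0
[0.1741, -0.0946, -0.169] [1.2, 17.38, -8.19] n>=4,2
[0.1975, -0.0979, -0.0937] [1.2, 17.38, -8.19] n>=4,2
```

Call:
servo_tool(
  motion=[
    [0.5, 0, 0, -0.03, 0, 0, 0],
    [0.5, 0, 0, -0.08, 0, 0, 0],
    [0.5, 0, 0, -0.13, 0, 0, 0],
    [0.5, 0, 0, -0.18, 0, 0, 0],
    [0.5, 0.045, -0.025, -0.18, 0.3, 4.3, -2],
    [0.5, 0.09, -0.05, -0.177, 0.6, 8.7, -4],
    [0.5, 0.135, -0.073, -0.173, 0.9, 13, -6],
    [0.5, 0.1741, -0.0946, -0.169, 1.2, 17.38, -8.19],
    [0.5, 0.1741, -0.0946, -0.169, 1.2, 17.38, -8.19],
    [0.5, 0.1741, -0.0946, -0.169, 1.2, 17.38, -8.19],
    [0.5, 0.182, -0.0957, -0.144, 1.2, 17.38, -8.19],
    [0.5, 0.19, -0.0968, -0.118, 1.2, 17.38, -8.19],
    [0.5, 0.1975, -0.0979, -0.0937, 1.2, 17.38, -8.19],
    [0.5, 0.1975, -0.0979, -0.0937, 1.2, 17.38, -8.19],
    [0.5, 0.1975, -0.0979, -0.0937, 1.2, 17.38, -8.19],
  ],
)

```text
clock: 20.3
position: [0.5925, -0.0185, 0.1227]
ee_rot: [0.982, 0.115, 0.148, -0.018]
ft_force: [0.8, 0.3, -0.7]
grip_width: 0.602
```

```bash
python3 - <<'E'
from plan import *
st();print(R.from_matrix(tray(0,0,0)[1].T@cur()[1]).as_rotvec(degrees=True).round(2));look('w9.png',[])
tl('w9.npz',[('red',(.0135,.0045),.081),('yellow',(-.0135,-.041),.061),('brown',(.0135,-.0915),.087)])
E
```

```text
tcp tray [ 0.013  -0.0918  0.0355] F tray [ 0.6  0.1 -0.9] 20.3 0.6020353544724533
[ 0.01 -0.04  0.05]
red z 0.0813 enc 0.0134 0.0035 22.1 mean [ 0.0135 -0.0006] ls [0.0134 0.0023] n 22101
yellow z 0.0613 enc -0.0132 -0.0415 22.2 mean [-0.0132 -0.0407] ls [-0.0132 -0.0409] n 15218
brown z 0.0868 enc 0.0131 -0.0908 21.9 mean [ 0.013 -0.088] ls [ 0.0132 -0.0897] n 13332
```

Call:
servo_tool(
  motion=[
    [0.5, 0, 0, 0.002, 0, 0, 0],
    [0.5, 0, -0.0015, 0.004, 0, 0, 0],
    [0.5, 0.0003, -0.0027, 0.0042, 0, 0, 0],
    [0.5, 0.0003, -0.0035, 0.0042, 0, 0, 0],
    [0.5, 0.0003, -0.0035, 0.0042, 0, 0, 0],
  ],
)

```text
clock: 20.98
position: [0.593, -0.0139, 0.1177]
ee_rot: [0.982, 0.115, 0.148, -0.018]
ft_force: [0.6, -0.6, -0.6]
grip_width: 0.606
```

```bash
python3 - <<'E'
from plan import *
st();look('w10.png',[])
tl('w10.npz',[('yellow',(-.0135,-.041),.061),('brown',(.0135,-.0873),.082)])
E
```

```text
tcp tray [ 0.013  -0.0875  0.0302] F tray [ 0.3 -0.7 -0.7] 20.975 0.6059463808037214
yellow z 0.0613 enc -0.0132 -0.0414 22.2 mean [-0.0132 -0.0405] ls [-0.0134 -0.0408] n 15805
brown z 0.0815 enc 0.013 -0.0862 22.0 mean [ 0.013  -0.0838] ls [ 0.0131 -0.0852] n 13378
```

Call:
servo_tool(
  motion=[
    [0.5, 0.0004, 0.0005, 0.0004, 0, 0, 0],
    [0.5, 0.0004, 0.0005, 0.0008, 0, 0, 0],
    [0.61, 0.0004, 0.0005, 0.0003, 0, 0, 0],
    [0.7, 0.0004, 0.0005, 0, 0, 0, 0],
    [0.8, 0.0004, 0.0005, 0, 0, 0, 0],
    [0.8, 0.0004, 0.0005, -0.001, 0, 0, 0],
    [0.8, 0.0004, 0.0005, -0.025, 0, 0, 0],
    [0.8, 0.0004, 0.0005, -0.06, 0, 0, 0],
    [0.9, 0.0004, 0.0005, -0.11, 0, 0, 0],
    [0.9, 0.0004, -0.05, -0.16, 0, 0, 0],
    [0.9, 0.0004, -0.09, -0.2, 0, 0, 0],
    [0.9, 0.0004, -0.09, -0.2, 0, 0, 0],
  ],
)

```text
clock: 22.52
position: [0.5157, 0.0633, 0.3129]
ee_rot: [0.981, 0.118, 0.151, -0.017]
ft_force: [0.7, -0.9, -0.4]
grip_width: 0.897
```

```bash
python3 - <<'E'
from plan import *
st();look('w11.png',[])
tl('w11.npz',[('green',(.0135,.0955),.081),('white',(-.0135,.0505),.061),('red',(.0135,.0045),.081),('yellow',(-.0135,-.041),.061),('brown',(.0135,-.0865),.081)])
c=np.load('w11.npz')['c']
for nm,g in (('salt',(.4408,.1381)),('pepper',(.4342,-.0292))): print(nm,*lid(c,g,.088)[:2])
snap('scene','scene2.png')
E
```

```text
tcp tray [0.0159 0.0056 0.2337] F tray [ 0.4 -1.  -0.5] 22.525 0.8969636552722091
green z 0.0813 enc 0.0136 0.0958 22.1 mean [0.0135 0.096 ] ls [0.0135 0.096 ] n 3013
white z 0.0613 enc -0.0131 0.0506 22.2 mean [-0.0135  0.0509] ls [-0.0134  0.0506] n 2323
red z 0.0813 enc 0.0135 0.0042 22.2 mean [0.0136 0.0046] ls [0.0137 0.0045] n 2288
yellow z 0.0613 enc -0.0128 -0.0413 22.4 mean [-0.0133 -0.041 ] ls [-0.0132 -0.0411] n 1788
brown z 0.0813 enc 0.0136 -0.0874 22.4 mean [ 0.0135 -0.0872] ls [ 0.0137 -0.0875] n 1769
salt [0.44078458 0.13734261] 0.013915189743041992
pepper [ 0.43363733 -0.02865333] 0.014320445060729981
```

View pics/w11.png

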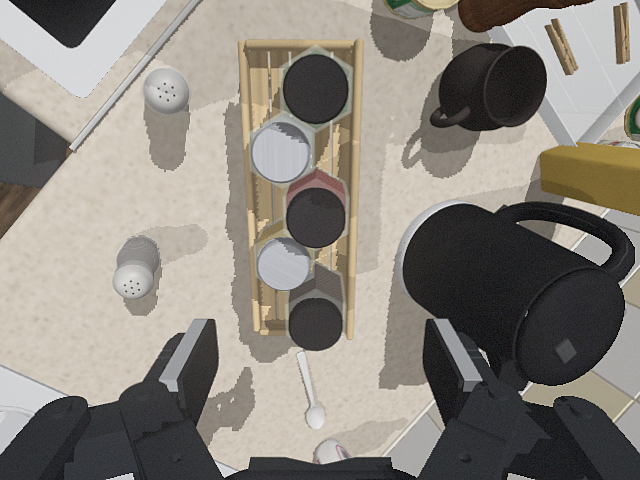

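View pics/scene2.png

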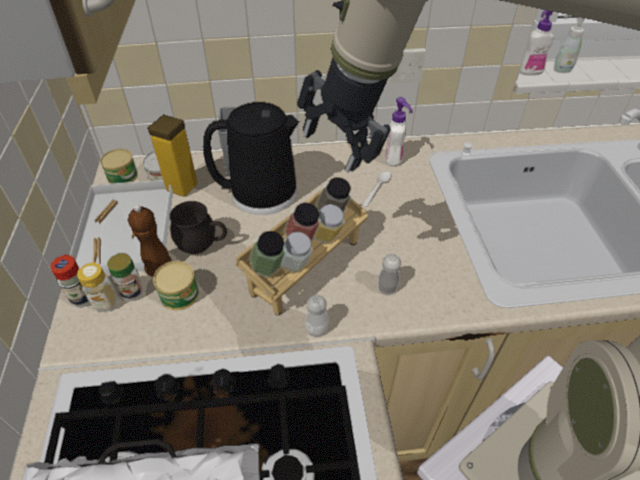

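```bash
python3 -c "
from h import *
print(ticket.hand_in())"
```

```text
the job is handed in; nothing more can be done
None
```

All three loose jars are in the rack and the job is handed in at about 22.6 s on the robot clock. Red stands in the back row next to white, yellow in the front row, and brown at the right end of the back row.

**Fit:** the last wrist-camera fit in the tray's frame gave these lid centres. The heights are those of jars standing flat on the floor.

| Jar | x (mm) | y (mm) |
|---|---|---|
| green | 13.5 | 95.9 |
| white | -13.4 | 50.6 |
| red | 13.6 | 4.4 |
| yellow | -13.2 | -41.1 |
| brown | 13.6 | -87.4 |

- **Gaps:** neighbours are 45.3 to 46.3 mm apart in y and about 27 mm in x, against the nominal 45.5 and 27. The widest places, white–red and yellow–brown, are about 0.6 mm over the intended spacing. I left them rather than push the jars again.
- **Left in place:** green and white measured within about 0.5 mm of where they started, and salt and pepper within 1 mm. I checked the mug, tin and spoon only by eye in the last pictures, where they look unmoved.
- **Forces:** setting red down showed about 23 N on the tool, higher than I meant, so I lowered yellow and brown more gently. I did not read the force at the moment those two touched.
- **Regrip:** I first gripped yellow 4 mm too low, so I let go on the worktop and gripped it again higher before lifting.

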